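Zero the dosing scale and present the square jar

TASK

Get the coffee bar ready for weighing a dose: take the stylus from its stand, push the scale's small recessed zero button all the way down with the stylus tip, and put the stylus back in its stand, fully home, letting go of it. Then turn the jar carousel until the one square jar stands squarely at the pointer of the carousel's foot, and finish with the carousel still, your gripper firmly holding its centre knob so that it cannot turn while I scoop (do not let go at the end). Leave the cup on the scale, the mug and the bottle where they stand.

Things in the scene. Friction and masses are not known exactly. Their poses are not given: they have to be found in the camera images.
- carousel: Fixed round foot of the jar carousel, dark wood, 220 mm across, 18 mm high; its origin is on the turning axis, at counter level; z up. Along its own -x a flat steel pointer bar runs out from under the platter to 185 mm from the axis, ending in an upright steel post 12 mm square and 72 mm high, centred 178 mm from the axis. The whole carousel stands at various places and turned various ways; the post marks its front.
- front (a point): The point on the platter's top where the square jar's centre has to stand: on the foot's -x line to the pointer post, 95 mm from the axis, 35 mm above the counter. It stays with the foot, it does not turn.
- platter (a joint): Angle of the turning platter against the foot, rad, growing counter-clockwise seen from above; 0 or any whole turn is the square jar exactly at the pointer. It turns endlessly either way, starts anywhere at least 0.8 rad away from the pointer, and stays where it is left (light friction, 0.06 N m). The platter is a pale wooden disc 280 mm across, top 35 mm above the counter, with four jars fixed in it, a quarter turn apart, 95 mm from the axis.
- square_jar: The one square jar on the platter: amber glass, 58 mm square, 75 mm high, with a round cork and a cork ball on top (109 mm tall in all, top 144 mm above the counter). Origin under its centre, on the platter. The other three jars are round, 64 mm across, 89 mm tall, with flat dark lids.
- knob: Round black fluted knob on a thin steel post in the middle of the carousel, on its axis, fixed to the platter and turning with it: 40 mm across, 40 mm tall, its underside (the origin) 165 mm and its top 205 mm above the counter. Nothing else on the carousel is higher than 144 mm, so it can be gripped from above at any yaw and the platter turned by turning the gripper, regripping as needed.
- scale: Fixed flat black dosing scale, 160 mm along its x (from -80 to +80 mm) by 130 mm along y, 30 mm high; origin under its middle, z up. At -x is a 50 mm wide control strip with a small display at +y and the recessed zero button at x = -55, y = -30 mm; behind it a steel weighing plate with the cup.
- button_cap: The scale's zero button, a grey round cap 15 mm across at the bottom of a round hole 17 mm wide. Origin on the hole's axis, under the cap; the cap's top is 7 mm above its origin and, unpressed, 25 mm above the counter: 5 mm below the scale's top face (30 mm). Too deep for fingers; pushed straight down.
- zero (a joint): Travel of the zero button, m: 0 up, 0.004 fully down. It springs back; it starts to move at 1.5 N and needs 3.5 N fully down.
- stand: Fixed dark wooden block 70 x 70 mm, 50 mm high, with one upright round hole 15 mm wide and 45 mm deep in the middle of its top. Origin under its centre.
- stylus: Loose stylus, 60 g, standing upright in the stand. Origin at the lower end (the tip), z up along the stylus: steel shaft 8 mm thick from 0 to 40 mm, steel collar 26 mm across from 40 to 44 mm, round wooden handle 14 mm thick from 44 to 94 mm. Fully home, the collar lies on the stand's top, tip 10 mm above the counter, handle from 54 to 104 mm.
- cup: Bystander: open steel dosing cup, 60 mm across, 55 mm high, standing on the scale's weighing plate (30 mm above the counter). Origin under its centre.
- mug: Bystander: white mug, 80 mm across, 85 mm high, handle to one side, beyond the scale. Origin under its centre.
- syrup: Bystander: small amber bottle, 56 mm across, 130 mm high, behind the stand on the counter. Origin under its centre.
Not all that is in view belongs to the job. Leave any blue, pink or yellow look-alike of the stylus alone.

How it is judged:
On the way, in this order (a step that is already met when the one before it is completed fails the run):
1. the zero button is pressed down with the stylus (value of joint zero above 0.003 m and contact force between stylus and button_cap above 1 N), for 0.1 s.
2. the stylus is back in its stand, fully home and let go (horizontal distance between stylus and stand below 0.006 m and z of stylus in the frame of stand below 0.015 m and angle between stylus's own z axis and vertical below 0.12 rad and contact force between the fingers and stylus below 0.05 N), for 0.2 s.
3. the square jar stands at the pointer and the centre knob is held (horizontal distance between square_jar and front below 0.01 m and contact force between the fingers and knob above 2 N), for 0.2 s.
At the end, for the whole second after the job is handed in: Square jar centre within 10 mm of the front point, platter still (under 0.05 rad/s), fingers holding the knob (over 2 N); stylus let go and upright in its stand (within 6 mm of its centre, tip under 15 mm up, tilt under 0.12 rad); zero button up again (all of step 2 and all of step 3 and velocity of joint platter between -0.05 and 0.05 rad/s and value of joint zero below 0.001 m); the arm keeps its last pose, push and grip.
It fails at once if the cup is shifted by more than 25 mm or tipped over (distance of cup from where it was at the start of the episode above 0.025 m or angle between cup's own z axis and vertical above 0.4 rad).
It fails at once if the mug is shifted by more than 25 mm or tipped over (distance of mug from where it was at the start of the episode above 0.025 m or angle between mug's own z axis and vertical above 0.4 rad).
It fails at once if the bottle is shifted by more than 25 mm or tipped over (distance of syrup from where it was at the start of the episode above 0.025 m or angle between syrup's own z axis and vertical above 0.4 rad).
It also fails if it takes over 58 s, if anything falls off the work surface, if the arm or the gripper's body presses on something with over 40 N, if the wrist force passes 120 N, or if a joint passes its speed limit or range.

ROBOT

A 6-joint arm with a two-finger parallel gripper is mounted at the origin on the work surface. World frame = base frame: x ahead of the robot, y to its left, z up, the work surface at z = 0. Lengths are in m, angles in rad, forces in N, time in s.
With the tool pointing down it reaches from about 0.35 to 0.775 m from the base axis. Payload 5.5 kg.
Tool frame: the origin (TCP) lies at the very end of the fingers, on their centre line; the grasp point (between the pads) lies 19 mm behind it; z points along the fingers, y is the direction in which the jaws open and shut (so a half turn about z gives the same grasp; the last joint's range is limited). The gripper opens to 85 mm and grips with 20 to 120 N. Pads are 22 mm wide; open, the fingers measure 114 mm over their backs; the gripper's body (76 mm by 85 mm) begins 54 mm behind the grasp point. The pads swing forward as they close: fully open they stand 13 mm farther back than shut.
Start: joints at [-1.466, 0.313, 0.046, 1.304, 0, 1.431], TCP at [0.139, -0.558, 0.231] pointing down, gripper open.
Joint ranges: [-2.76, 2.76], [-0.86, 1.69], [-1.03, 1.26], [-2.2, 2.34], [-1.47, 1.5], [-3.14, 3.14]. Speed limits (rad/s): [2.57, 2.57, 3.14, 3.14, 3.14, 3.14].

INTERFACE

Orientations are given as a unit quaternion [w, x, y, z].
In Python, from workcell import env gives the robot as it stands. The module is installed in compiled form; this text tells all that it offers.
- The arm moves only by the shell command python3 -m pendant 'ROWS' [FORCE]. ROWS is JSON, a list of rows, each an object with "fingers": the finger opening in mm, from 0 to 85.4; "delta_pos": the shift along the tool's x, y, z in mm, a list of three; "angular": the turn, a rotation vector about the tool's x, y, z in rad, a list of three. In form: [{"fingers": fingers, "delta_pos": [x, y, z], "angular": [ax, ay, az]}, ...]. A call has 1 to 12 rows; each row shifts and turns the commanded pose from where the row before left it, along the tool's axes as they then stand; what a row does not reach is not made up. A row lasts 1/10 s, in which the tool goes at most 50 mm and 8.59 degrees, less where a joint would pass 70% of its speed; a pose out of reach is approached as far as the arm can. A call is refused whole if a number of a shift passes 50 or a number of a turn 0.15, either way. A call with a gripper value outside its range is refused whole. The fingers move at their own pace and stop on an object; FORCE is the grip in N (left out, the last holds). Time passes only in rows, so rows that do not move let the fingers close. It gives the time, the measured TCP pose, the force and the opening at its end, in the units of the state.
- env.get_state(): the state, without advancing time (a new reading comes with each control period).
- env.read_camera(name): name is "scene" or "top" or "wrist"; returns the picture (480x640x3 uint8, blue, green, red); there is no depth.
- env.camera_params(name): a dict with "fx", "fy", "cx", "cy" (pixels), "view" (4x4, takes a point from world to camera coordinates). Camera axes: x right, y up, looking along -z (the intrinsics and any distortion apply to the point x, -y, -z); pixel columns grow to the right and rows downward; lengths in m; the calibration is good to about 2 mm. A picture is of the moment at which its call begins: read the wrist's pose just before it. camera_params takes no time and is no camera call; for the wrist camera it gives the pose at the moment of the call.
- env.hand_in(): hands the job in, once; it reports no verdict.
The state is a dict: "clock": time; "joint_pos": joint angles; "qvel": joint speeds; "tau": joint torques, N m; "tcp_pos": TCP position; "orientation": TCP orientation; "wrist_force": force on the tool from outside, world axes, zero at the start; "ft_torque": the same for the moment, N m; "finger_gap": finger opening in m.
Only numpy, scipy, OpenCV 4.12 (cv2) and the standard library are available. Lean on these libraries where they do the work, as an engineer would, in place of code of your own. Each camera call takes 0.05 s, during which the arm holds its last target. There are 200 camera calls.

## Working session

There is one attempt and no reset: what is moved stays moved. The work goes in short steps, Python scripts to look and compute and a shell command to move; the robot and the scene stay as the last step left them, time stands still between calls to the robot, and variables do not carry over. Pictures are saved under pics/ and viewed, about 8 in all and at most 12, crops included, and the job is handed in when it is done.

```bash
mkdir -p pics; cat > h.py <<'E'
import numpy as np, cv2
from workcell import env
def ray(name,u,v,z):
    p=env.camera_params(name); V=np.array(p["view"]); R=V[:3,:3]; t=V[:3,3]
    d=R.T@np.array([(u-p["cx"])/p["fx"],-(v-p["cy"])/p["fy"],-1]); c=-R.T@t
    return c+d*(z-c[2])/d[2]
def proj(name,P):
    p=env.camera_params(name); V=np.array(p["view"]); q=V[:3,:3]@np.array(P)+V[:3,3]
    return p["cx"]+p["fx"]*q[0]/-q[2], p["cy"]-p["fy"]*q[1]/-q[2]
E
python3 - <<'E'
from h import *
print(env.get_state())
for n in("top","scene"):
    p=env.camera_params(n); print({k:np.round(v,4) for k,v in p.items()})
    cv2.imwrite(f"pics/{n}0.png",env.read_camera(n))
E
```

```text
{'clock': 0.0, 'joint_pos': array([-1.46559681e+00,  3.14018574e-01,  4.49588249e-02,  1.30355826e+00,
       -9.04469778e-06,  1.43119998e+00]), 'qvel': array([ 0.00016316, -0.00117439, -0.0011336 ,  0.00077591, -0.00090449,
        0.00153518]), 'tau': array([ 2.89595109e-04, -4.80630183e+01,  2.98531687e+01,  1.93917478e-02,
       -1.52838452e-04, -3.88469246e-06]), 'tcp_pos': array([ 0.1392927 , -0.55735463,  0.23039026]), 'orientation': array([-9.10784023e-04,  9.92518308e-01,  1.22092503e-01,  1.11425704e-05]), 'wrist_force': array([ 0.93111782, -0.24914109,  0.16682119]), 'ft_torque': array([ 0.01128423, -0.00915955, -0.02098043]), 'finger_gap': 0.08540538600454219}
{'fx': np.float64(585.1034), 'fy': np.float64(585.1034), 'cx': np.float64(321.3939), 'cy': np.float64(236.6119), 'view': array([[-0.026 , -0.9996, -0.0131, -0.0939],
       [ 0.9983, -0.0266,  0.0512, -0.5769],
       [-0.0515, -0.0118,  0.9986, -1.5414],
       [ 0.    ,  0.    ,  0.    ,  1.    ]])}
{'fx': np.float64(514.0572), 'fy': np.float64(514.0572), 'cx': np.float64(319.3268), 'cy': np.float64(235.8701), 'view': array([[ 0.8303,  0.5572, -0.0039, -0.4226],
       [-0.3862,  0.5806,  0.7167,  0.1934],
       [ 0.4017, -0.5936,  0.6973, -1.4205],
       [ 0.    ,  0.    ,  0.    ,  1.    ]])}
```

View pics/top0.png

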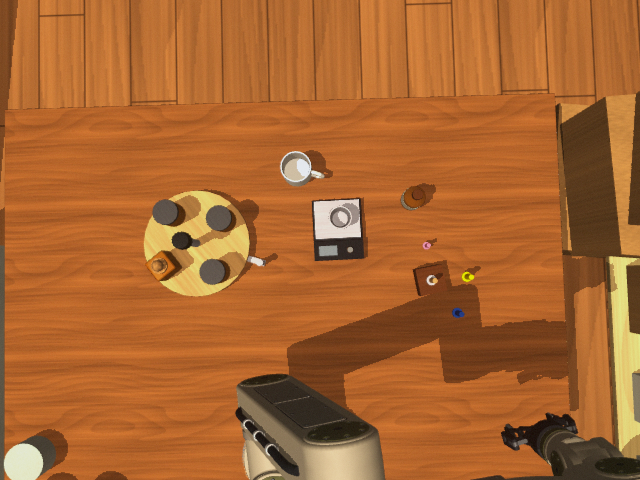

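View pics/scene0.png

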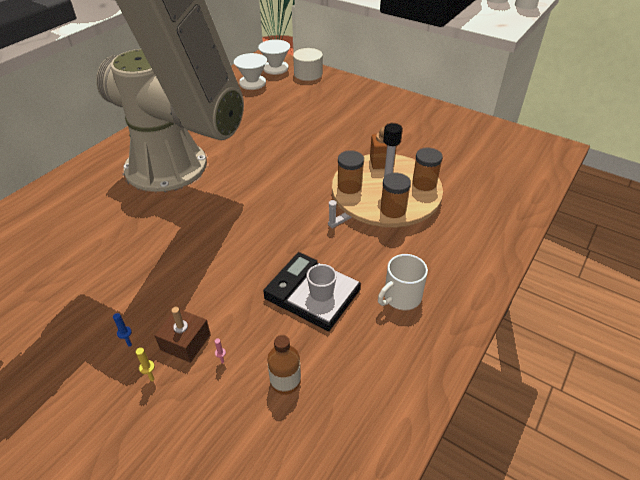

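The top view shows the stand with the wooden-handled stylus at about (432,279), the scale at (338,229) with its button near (350,250), the carousel at (197,243), the square jar at (160,265) and the post near (258,262). The blue, yellow and pink look-alikes are near the stand. I'll enlarge both areas.

```bash
python3 - <<'E'
import cv2
a=cv2.imread("pics/top0.png")
cv2.imwrite("pics/c1.png",cv2.resize(a[190:330,300:490],None,fx=4,fy=4,interpolation=cv2.INTER_CUBIC))
cv2.imwrite("pics/c2.png",cv2.resize(a[180:305,130:280],None,fx=4.5,fy=4.5,interpolation=cv2.INTER_CUBIC))
E
```

```text
(no output)
```

View pics/c1.png

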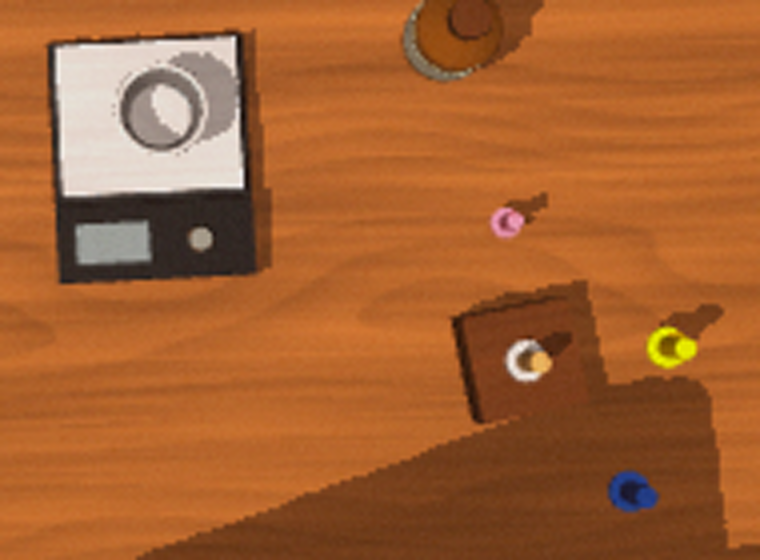

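View pics/c2.png

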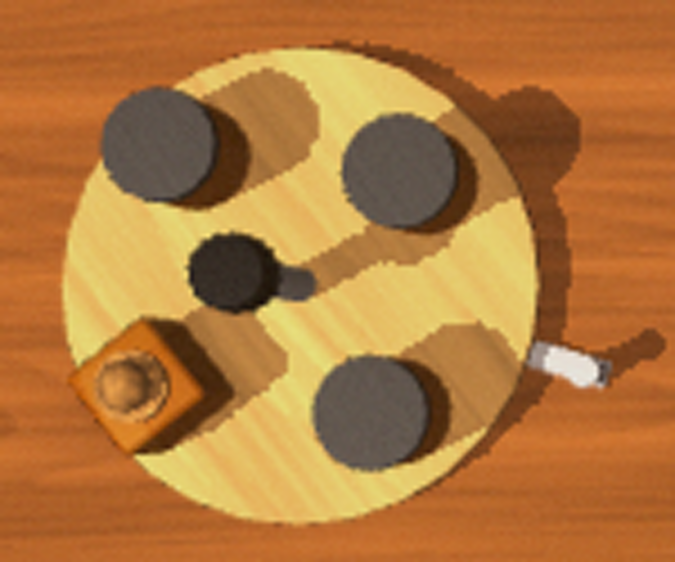

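Pixels read from the crops:

| Crop | Feature | Position |
|---|---|---|
| c1 | stylus collar | (525,360) |
| c1 | handle top | (541,362) |
| c1 | button | (201,239) |
| c2 | knob | (234,272) |
| c2 | platter, left to right | 64 to 538 |
| c2 | platter, top to bottom | 47 to 523 |
| c2 | cork ball | (123,385) |
| c2 | post top | around (582,369) |

```bash
python3 - <<'E'
from h import *
f1=lambda x,y:((x+.5)/4-.5+300,(y+.5)/4-.5+190)
f2=lambda x,y:((x+.5)/4.5-.5+130,(y+.5)/4.5-.5+180)
def P(n,f,x,y,z):
    r=ray("top",*f(x,y),z); print(n,np.round(r,4)); return r
P("collar",f1,525,360,.054);P("handle",f1,541,362,.104);b=P("button",f1,201,239,.025)
for n,x,y in(("TL",50,44),("TR",240,36),("BR",256,274),("BL",60,283)):P(n,f1,x,y,.03)
k=P("knob",f2,234,272,.205);c=P("platter",f2,301,285,.035)
L=[P("lid",f2,x,y,.124) for x,y in((160,144),(401,170),(371,412))]
j=P("ball",f2,123,385,.138);p=P("post",f2,582,369,.072)
a=(L[0]+L[2])/2;print("axis from lids",a, "r", [np.hypot(*(l-a)[:2]) for l in L], np.hypot(*(j-a)[:2]))
ang=lambda v:np.arctan2(v[1],v[0])
ax=(a+k+c)/3
print("post dist",np.hypot(*(p-ax)[:2]),"ang",ang(p-ax),"jar ang",ang(j-ax), [ang(l-ax) for l in L], "reach",np.hypot(*ax[:2]))
print(proj("wrist",[0,0,0]),env.camera_params("wrist"))
E
```

```text
collar [ 0.4538 -0.3884  0.054 ]
handle [ 0.4536 -0.3897  0.104 ]
button [ 0.538  -0.1834  0.025 ]
TL [ 0.6692 -0.0873  0.03  ]
TR [ 0.671  -0.2127  0.03  ]
BR [ 0.5139 -0.2186  0.03  ]
BL [ 0.5114 -0.0899  0.03  ]
knob [0.565  0.2157 0.205 ]
platter [0.5652 0.2193 0.035 ]
lid [0.6411 0.2761 0.124 ]
lid [0.6231 0.143  0.124 ]
lid [0.4903 0.1617 0.124 ]
ball [0.5086 0.294  0.138 ]
post [0.5115 0.0516 0.072 ]
axis from lids [0.56570799 0.21891174 0.124     ] r [np.float64(0.09460096615858556), np.float64(0.09515882225726652), np.float64(0.0946009661585856)] 0.0943631360523011
post dist 0.17489903900274506 ang -1.8836935203201777 jar ang 2.212234846565572 [np.float64(0.6542732384608785), np.float64(-0.9146256507259132), np.float64(-2.4981143718477576)] reach 0.6058870892789492
(np.float64(-285.36731517852877), np.float64(195.52084542047947)) {'fx': 399.8001822446884, 'fy': 399.8001822446884, 'cx': 320.4218990983346, 'cy': 233.6599187431451, 'view': array([[ 0.24246369, -0.97015855, -0.00193454, -0.5745684 ],
       [ 0.93117553,  0.23327965, -0.28016555,  0.03617348],
       [ 0.27225629,  0.06612857,  0.95994975, -0.37919551],
       [ 0.        ,  0.        ,  0.        ,  1.        ]])}
```

Both sets of measurements fit: the lids give a 94.6–95.2 mm radius and the post is 175 mm out (nominal 178). The platter has to turn about +2.18 rad (counter-clockwise). Next are the tool-frame deltas to the stylus.

```bash
cat >> h.py <<'E'
from scipy.spatial.transform import Rotation as Ro
def st():
    s=env.get_state(); w,x,y,z=s["orientation"]; R=Ro.from_quat([x,y,z,w])
    return s,R
def delta(T):
    s,R=st(); M=R.as_matrix()
    print("t",round(s["clock"],2),"tcp",np.round(s["tcp_pos"],4),"toolx yaw",round(np.arctan2(M[1,0],M[0,0]),4),"tilt",np.round(M[:2,2],4),"q",np.round(s["joint_pos"],3),"F",np.round(s["wrist_force"],1),"gap",round(s["finger_gap"],4))
    print("delta mm",np.round(M.T@(np.array(T)-s["tcp_pos"])*1000,1))
E
python3 -c "
from h import *
delta([.4537,-.389,.16]);print(np.round(ray('top',*((160+.5)/4-.5+300,(108+.5)/4-.5+190),.085),3))"
```

```text
t 0.1 tcp [ 0.1393 -0.5574  0.2305] toolx yaw 0.2448 tilt [-0.0002  0.0017] q [-1.466  0.314  0.045  1.304 -0.     1.431] F [-1.1  0.5 -0.8] gap 0.0855
delta mm [345.8 -87.1  70.7]
[ 0.62  -0.158  0.085]
```

```bash
python3 -m pendant '[{"fingers":85,"delta_pos":[20,-5,4],"angular":[0,0,0]},{"fingers":85,"delta_pos":[40,-10,8],"angular":[0,0,0]},{"fingers":85,"delta_pos":[45,-11,9],"angular":[0,0,0]},{"fingers":85,"delta_pos":[45,-11,9],"angular":[0,0,0]},{"fingers":85,"delta_pos":[45,-12,10],"angular":[0,0,0]},{"fingers":60,"delta_pos":[45,-12,10],"angular":[0,0,0]},{"fingers":50,"delta_pos":[45,-11,9],"angular":[0,0,0]},{"fingers":50,"delta_pos":[40,-10,8],"angular":[0,0,0]},{"fingers":50,"delta_pos":[20.8,-5.1,3.7],"angular":[0,0,0]},{"fingers":50,"delta_pos":[0,0,0],"angular":[0,0,0]}]' 40
python3 - <<'E'
from h import *
delta([.4537,-.389,.063])
print(proj("wrist",[.4537,-.389,.104]),proj("wrist",[.4537,-.389,.054]))
cv2.imwrite("pics/w1.png",env.read_camera("wrist"))
E
```

```text
clock: 1.1
tcp_pos: [0.4557, -0.3872, 0.1591]
orientation: [-0.001, 0.992, 0.124, -0.0]
wrist_force: [-0.4, -0.8, 0.8]
finger_gap: 0.05
t 1.1 tcp [ 0.4557 -0.3872  0.1591] toolx yaw 0.2493 tilt [-0.001  0.002] q [-8.390e-01  3.880e-01 -2.500e-02  1.160e+00  1.000e-03  2.054e+00] F [-0.4 -0.8  0.8] gap 0.05
delta mm [-2.3  1.5 96.1]
(np.float64(322.24357492194986), np.float64(263.08357837210036)) (np.float64(322.0941447754193), np.float64(235.89119565642656))
```

View pics/w1.png

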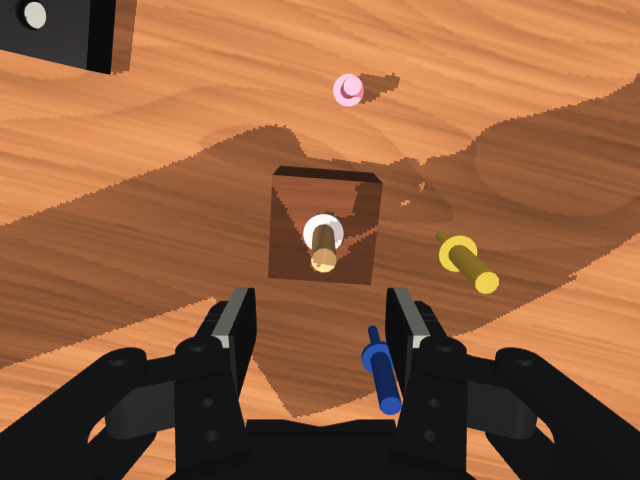

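The wrist view agrees with my estimate. The handle top is at (323,261) against a predicted (322,263), and the collar is at (323,235) against (322,236). The blue look-alike stays outside the fingers' path, so I'll descend and grip.

```bash
python3 -m pendant '[{"fingers":50,"delta_pos":[-1.3,0.8,20],"angular":[0,0,0]},{"fingers":50,"delta_pos":[-1,0.7,30],"angular":[0,0,0]},{"fingers":50,"delta_pos":[0,0,30],"angular":[0,0,0]},{"fingers":50,"delta_pos":[0,0,16],"angular":[0,0,0]},{"fingers":50,"delta_pos":[0,0,0],"angular":[0,0,0]},{"fingers":5,"delta_pos":[0,0,0],"angular":[0,0,0]},{"fingers":5,"delta_pos":[0,0,0],"angular":[0,0,0]},{"fingers":5,"delta_pos":[0,0,0],"angular":[0,0,0]},{"fingers":5,"delta_pos":[0,0,0],"angular":[0,0,0]},{"fingers":5,"delta_pos":[0,0,0],"angular":[0,0,0]}]' 40
python3 -c "
from h import *
delta([.4537,-.389,.153])"
```

```text
clock: 2.15
tcp_pos: [0.4523, -0.3927, 0.0662]
orientation: [0.001, 0.993, 0.122, 0.0]
wrist_force: [-1.8, -0.3, 6.1]
finger_gap: 0.0131
t 2.15 tcp [ 0.4523 -0.3927  0.0662] toolx yaw 0.2446 tilt [ 0.0013 -0.0027] q [-8.480e-01  4.530e-01 -1.670e-01  9.480e-01 -1.000e-03  2.049e+00] F [-1.8 -0.3  6.1] gap 0.0131
delta mm [  2.3  -3.  -86.8]
```

```bash
python3 -m pendant '[{"fingers":5,"delta_pos":[0,0,-10],"angular":[0,0,0]},{"fingers":5,"delta_pos":[0,0,-25],"angular":[0,0,0]},{"fingers":5,"delta_pos":[0,0,-25],"angular":[0,0,0]},{"fingers":5,"delta_pos":[0,0,-20],"angular":[0,0,0]},{"fingers":5,"delta_pos":[0,0,-4],"angular":[0,0,0]},{"fingers":5,"delta_pos":[0,0,0],"angular":[0,0,0]}]' 40
python3 - <<'E'
from h import *
delta([.538,-.1834,.13])
s,R=st(); M=R.as_matrix(); tip=s["tcp_pos"]+M@[0,0,.056]
print(tip,proj("wrist",tip),proj("wrist",s["tcp_pos"]+M@[0,0,.014]))
cv2.imwrite("pics/w2.png",env.read_camera("wrist"))
E
```

```text
clock: 2.75
tcp_pos: [0.4523, -0.3919, 0.1494]
orientation: [0.001, 0.993, 0.122, 0.001]
wrist_force: [-0.3, -0.0, -1.3]
finger_gap: 0.0128
t 2.75 tcp [ 0.4523 -0.3919  0.1494] toolx yaw 0.2451 tilt [ 0.0013 -0.0013] q [-0.848  0.391 -0.045  1.133  0.     2.048] F [-0.3 -0.  -1.3] gap 0.0128
delta mm [ 133.7 -181.5   19.2]
[ 0.45238588 -0.39193944  0.09339859] (np.float64(319.59936212504033), np.float64(258.3992300575546)) (np.float64(319.3720738319375), np.float64(291.8997801455873))
```

View pics/w2.png

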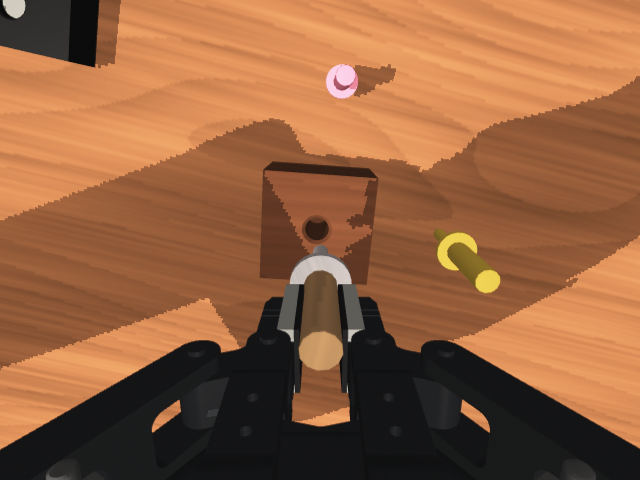

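The stylus is held upright in the jaws. Its tip is near (320,252), the collar centre near (321,281), the handle top near (321,352), and the empty stand hole is at (316,229).

```bash
python3 - <<'E'
from h import *
s,R=st(); M=R.as_matrix()
for n,u,v,d in(("tip",320,252,.056),("collar",321,281,.013),("top",321,352,-.038)):
    p=s["tcp_pos"]+M@[0,0,d]; r=ray("wrist",u,v,p[2]); print(n,np.round(M.T@(r-s["tcp_pos"])*1000,1))
print("hole",ray("wrist",316,229,.05))
E
```

```text
tip [ 3.5  0.2 56. ]
collar [ 5.4  0.7 13. ]
top [  4.2   0.7 -38. ]
hole [ 0.45536918 -0.38802585  0.05      ]
```

```bash
python3 -m pendant '[{"fingers":5,"delta_pos":[12,-16,0],"angular":[0,0,0]},{"fingers":5,"delta_pos":[24,-33,0],"angular":[0,0,0]},{"fingers":5,"delta_pos":[27,-38,0],"angular":[0,0,0]},{"fingers":5,"delta_pos":[27,-38,5],"angular":[0,0,0]},{"fingers":5,"delta_pos":[24,-34,7],"angular":[0,0,0]},{"fingers":5,"delta_pos":[16,-22,7],"angular":[0,0,0]},{"fingers":5,"delta_pos":[0,0,0],"angular":[0,0,0]},{"fingers":5,"delta_pos":[0,0,0],"angular":[0,0,0]}]' 40
python3 - <<'E'
from h import *
delta([.5346,-.1843,.09])
s,R=st(); M=R.as_matrix(); tip=s["tcp_pos"]+M@[.0035,0,.056]
print(tip,proj("wrist",tip),proj("wrist",[.538,-.1834,.025]))
a=env.read_camera("wrist");cv2.imwrite("pics/w3.png",cv2.resize(a[130:380,180:460],None,fx=2.4,fy=2.4,interpolation=cv2.INTER_CUBIC))
E
```

```text
clock: 3.6
tcp_pos: [0.5334, -0.1835, 0.1281]
orientation: [-0.001, 0.992, 0.123, -0.001]
wrist_force: [-0.1, -0.2, -0.6]
finger_gap: 0.0126
t 3.6 tcp [ 0.5334 -0.1835  0.1281] toolx yaw 0.2465 tilt [-0.0027  0.0008] q [-0.473  0.345 -0.167  1.061 -0.     2.422] F [-0.1 -0.2 -0.6] gap 0.0126
delta mm [ 1.1  1.1 38.1]
[ 0.53660646 -0.18262522  0.07210417] (np.float64(319.56189218230116), np.float64(252.1114648591804)) (np.float64(321.5571507982258), np.float64(226.19586118740392))
```

View pics/w3.png

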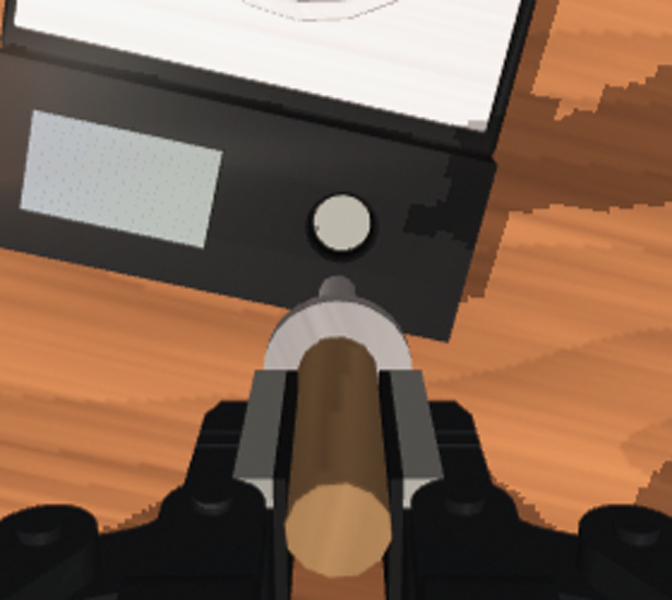

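The cap is centred at crop (342,223), which is full (322.5,222.9). The tip is at about crop (338,290), full (320.8,250.8).

```bash
python3 - <<'E'
from h import *
s,R=st(); M=R.as_matrix()
b=ray("wrist",322.5,222.9,.025); t=ray("wrist",320.8,250.8,.072)
print(b,t,"delta tool mm",M.T@(b-t)*1000)
E
```

```text
[ 0.54037009 -0.18450963  0.025     ] [ 0.53747615 -0.18412643  0.072     ] delta tool mm [ 2.78992924  1.11006335 46.9947415 ]
```

```bash
python3 -m pendant '[{"fingers":5,"delta_pos":[2.2,1.1,8],"angular":[0,0,0]},{"fingers":5,"delta_pos":[0,0,14],"angular":[0,0,0]},{"fingers":5,"delta_pos":[0,0,12],"angular":[0,0,0]},{"fingers":5,"delta_pos":[0,0,6],"angular":[0,0,0]},{"fingers":5,"delta_pos":[0,0,3],"angular":[0,0,0]},{"fingers":5,"delta_pos":[0,0,0],"angular":[0,0,0]}]' 40
python3 -m pendant '[{"fingers":5,"delta_pos":[0,0,2],"angular":[0,0,0]},{"fingers":5,"delta_pos":[0,0,2],"angular":[0,0,0]},{"fingers":5,"delta_pos":[0,0,2],"angular":[0,0,0]},{"fingers":5,"delta_pos":[0,0,0],"angular":[0,0,0]}]' 40
```

```text
clock: 4.25
tcp_pos: [0.5362, -0.1853, 0.0861]
orientation: [-0.0, 0.993, 0.122, -0.0]
wrist_force: [-0.3, -0.8, -0.9]
finger_gap: 0.0132
clock: 4.65
tcp_pos: [0.5368, -0.1851, 0.0808]
orientation: [0.0, 0.993, 0.122, 0.0]
wrist_force: [-0.1, -0.5, 1.7]
finger_gap: 0.013
```

```bash
python3 -m pendant '[{"fingers":5,"delta_pos":[0,0,2],"angular":[0,0,0]},{"fingers":5,"delta_pos":[0,0,2],"angular":[0,0,0]},{"fingers":5,"delta_pos":[0,0,1],"angular":[0,0,0]},{"fingers":5,"delta_pos":[0,0,0],"angular":[0,0,0]}]' 40
```

```text
clock: 5.05
tcp_pos: [0.5371, -0.1852, 0.077]
orientation: [0.001, 0.993, 0.122, 0.001]
wrist_force: [-1.9, 0.9, 8.8]
finger_gap: 0.0129
```

```bash
python3 -m pendant '[{"fingers":5,"delta_pos":[0,0,1.5],"angular":[0,0,0]},{"fingers":5,"delta_pos":[0,0,0],"angular":[0,0,0]},{"fingers":5,"delta_pos":[0,0,0],"angular":[0,0,0]}]' 40
python3 - <<'E'
from h import *
s,R=st(); M=R.as_matrix(); print(proj("wrist",s["tcp_pos"]+M@[.0035,0,.054]))
a=env.read_camera("wrist");cv2.imwrite("pics/w4.png",cv2.resize(a[150:350,200:440],None,fx=2.5,fy=2.5,interpolation=cv2.INTER_CUBIC))
E
```

```text
clock: 5.35
tcp_pos: [0.5375, -0.1853, 0.0767]
orientation: [0.001, 0.993, 0.122, 0.001]
wrist_force: [-3.6, 2.0, 16.5]
finger_gap: 0.013
(np.float64(319.5642958710833), np.float64(253.29622215965819))
```

View pics/w4.png

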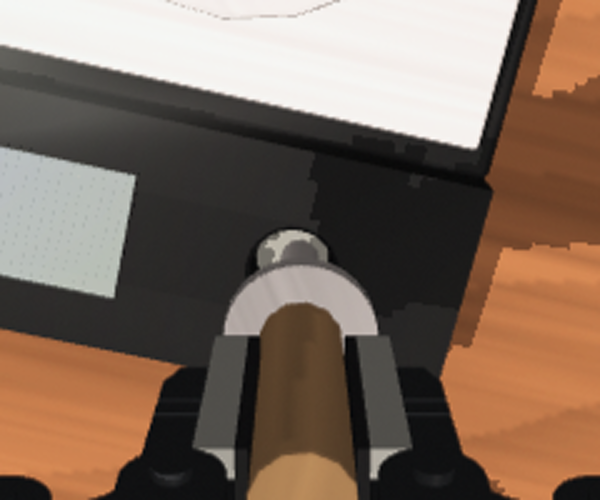

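The shaft stands inside the button hole, on the cap at about crop (293,255). The force rose to about 17 N with almost no further motion, so the button is fully down. Now I lift and go back.

```bash
python3 -m pendant '[{"fingers":5,"delta_pos":[0,0,-10],"angular":[0,0,0]},{"fingers":5,"delta_pos":[0,0,-25],"angular":[0,0,0]},{"fingers":5,"delta_pos":[0,0,-25],"angular":[0,0,0]},{"fingers":5,"delta_pos":[0,0,-20],"angular":[0,0,0]},{"fingers":5,"delta_pos":[0,0,0],"angular":[0,0,0]}]' 40
python3 -c "
from h import *
delta([.4515,-.389,.135])"
```

```text
clock: 5.9
tcp_pos: [0.5382, -0.1858, 0.1569]
orientation: [0.001, 0.993, 0.122, 0.002]
wrist_force: [1.3, 0.6, -0.8]
finger_gap: 0.0129
t 5.9 tcp [ 0.5382 -0.1858  0.1569] toolx yaw 0.2448 tilt [ 0.0045 -0.0024] q [-0.473  0.33  -0.115  1.121 -0.     2.423] F [ 1.3  0.6 -0.8] gap 0.0129
delta mm [-133.4  176.    22. ]
```

```bash
python3 -m pendant '[{"fingers":5,"delta_pos":[-12,16,0],"angular":[0,0,0]},{"fingers":5,"delta_pos":[-24,32,0],"angular":[0,0,0]},{"fingers":5,"delta_pos":[-28,37,0],"angular":[0,0,0]},{"fingers":5,"delta_pos":[-28,37,5],"angular":[0,0,0]},{"fingers":5,"delta_pos":[-25,33,8],"angular":[0,0,0]},{"fingers":5,"delta_pos":[-16.4,21,8],"angular":[0,0,0]},{"fingers":5,"delta_pos":[0,0,0],"angular":[0,0,0]},{"fingers":5,"delta_pos":[0,0,0],"angular":[0,0,0]}]' 40
python3 - <<'E'
from h import *
delta([.4515,-.389,.12])
s,R=st(); M=R.as_matrix(); tip=s["tcp_pos"]+M@[.0035,0,.056]
print(tip,proj("wrist",tip),proj("wrist",[.4545,-.3882,.05]))
a=env.read_camera("wrist");cv2.imwrite("pics/w5.png",cv2.resize(a[130:380,180:460],None,fx=2.4,fy=2.4,interpolation=cv2.INTER_CUBIC))
E
```

```text
clock: 6.7
tcp_pos: [0.4488, -0.3878, 0.1314]
orientation: [-0.001, 0.993, 0.121, -0.001]
wrist_force: [0.2, 0.7, -0.8]
finger_gap: 0.0129
t 6.7 tcp [ 0.4488 -0.3878  0.1314] toolx yaw 0.2432 tilt [-0.0017  0.0025] q [-0.848  0.396 -0.083  1.095  0.     2.05 ] F [ 0.2  0.7 -0.8] gap 0.0129
delta mm [ 2.4  1.9 11.4]
[ 0.4520645  -0.3867769   0.07544461] (np.float64(319.56213435794285), np.float64(252.08037779697722)) (np.float64(323.15584306871096), np.float64(234.6209260079285))
```

View pics/w5.png

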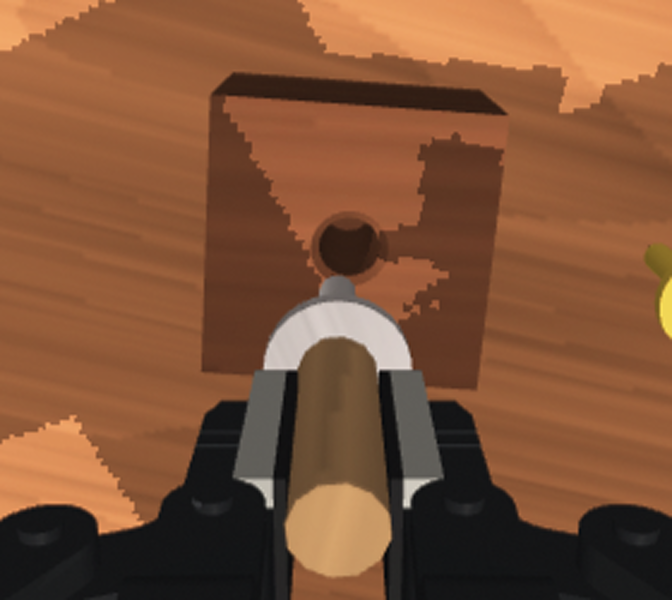

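The hole's rim is centred at crop (349,247), full (325.1,232.6). The tip is at full (320.8,250.8).

```bash
python3 - <<'E'
from h import *
s,R=st(); M=R.as_matrix()
b=ray("wrist",325.1,232.6,.05); t=ray("wrist",320.8,250.8,.0752)
print(b,t,"delta tool mm",M.T@(b-t)*1000)
E
```

```text
[ 0.45645599 -0.38856356  0.05      ] [ 0.4532726  -0.38680692  0.0752    ] delta tool mm [ 2.68071074  2.52922737 25.19278745]
```

```bash
python3 -m pendant '[{"fingers":5,"delta_pos":[2.6,2.3,5],"angular":[0,0,0]},{"fingers":5,"delta_pos":[0,0,10],"angular":[0,0,0]},{"fingers":5,"delta_pos":[0,0,10],"angular":[0,0,0]},{"fingers":5,"delta_pos":[0,0,10],"angular":[0,0,0]},{"fingers":5,"delta_pos":[0,0,0],"angular":[0,0,0]},{"fingers":5,"delta_pos":[0,0,0],"angular":[0,0,0]}]' 40
```

```text
clock: 7.35
tcp_pos: [0.4526, -0.3893, 0.0976]
orientation: [-0.0, 0.993, 0.122, -0.0]
wrist_force: [0.1, -0.5, -0.9]
finger_gap: 0.013
```

Tip at about 42 mm and inside the hole with no force on it, so I continue home.

```bash
python3 -m pendant '[{"fingers":5,"delta_pos":[0,0,10],"angular":[0,0,0]},{"fingers":5,"delta_pos":[0,0,10],"angular":[0,0,0]},{"fingers":5,"delta_pos":[0,0,8],"angular":[0,0,0]},{"fingers":5,"delta_pos":[0,0,3],"angular":[0,0,0]},{"fingers":5,"delta_pos":[0,0,0],"angular":[0,0,0]},{"fingers":5,"delta_pos":[0,0,0],"angular":[0,0,0]}]' 40
```

```text
clock: 7.95
tcp_pos: [0.4528, -0.3898, 0.0669]
orientation: [0.0, 0.993, 0.122, -0.0]
wrist_force: [0.1, -0.0, -1.4]
finger_gap: 0.013
```

```bash
python3 -m pendant '[{"fingers":5,"delta_pos":[0,0,1],"angular":[0,0,0]},{"fingers":5,"delta_pos":[0,0,0],"angular":[0,0,0]},{"fingers":50,"delta_pos":[0,0,0],"angular":[0,0,0]},{"fingers":50,"delta_pos":[0,0,0],"angular":[0,0,0]},{"fingers":50,"delta_pos":[0,0,0],"angular":[0,0,0]},{"fingers":50,"delta_pos":[0,0,0],"angular":[0,0,0]},{"fingers":50,"delta_pos":[0,0,-20],"angular":[0,0,0]},{"fingers":50,"delta_pos":[0,0,-40],"angular":[0,0,0]},{"fingers":50,"delta_pos":[0,0,-40],"angular":[0,0,0]},{"fingers":50,"delta_pos":[0,0,-40],"angular":[0,0,0]},{"fingers":50,"delta_pos":[0,0,0],"angular":[0,0,0]}]' 40
python3 - <<'E'
from h import *
delta([.565,.218,.24])
print([np.round(proj("wrist",[.4545,-.3885,z]),1) for z in(.054,.104)])
a=env.read_camera("wrist");cv2.imwrite("pics/w6.png",cv2.resize(a[130:380,180:460],None,fx=2.4,fy=2.4,interpolation=cv2.INTER_CUBIC))
E
```

```text
clock: 9.05
tcp_pos: [0.4551, -0.3921, 0.2128]
orientation: [0.005, 0.992, 0.122, 0.003]
wrist_force: [0.1, -0.1, 0.8]
finger_gap: 0.0502
t 9.05 tcp [ 0.4551 -0.3921  0.2128] toolx yaw 0.2449 tilt [ 0.0073 -0.0083] q [-0.845  0.36   0.066  1.267 -0.     2.052] F [ 0.1 -0.1  0.8] gap 0.0502
delta mm [ 254.7 -565.   -31.5]
[array([313.1, 213.9]), array([312.5, 231.3])]
```

View pics/w6.png

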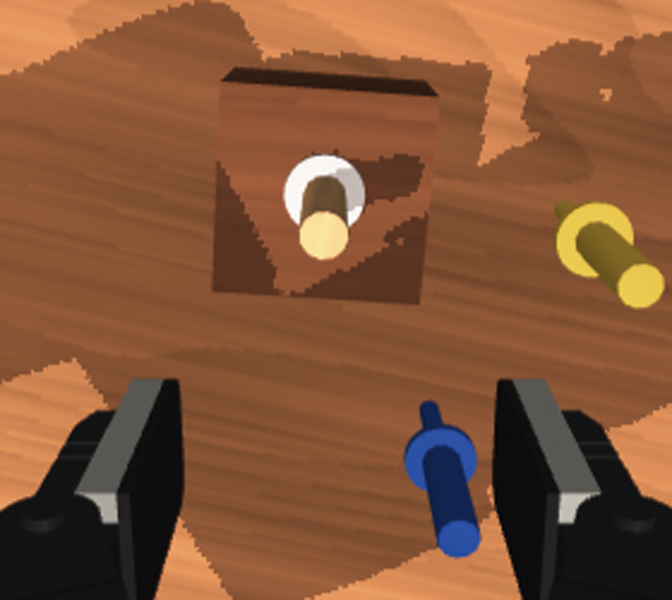

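The collar lies flat on the stand top at crop (325,192) and the handle is upright, its top at (324,235), so the stylus is home and released. Next I turn the yaw in place and rise, to keep joint 6 in range over the carousel.

```bash
python3 -m pendant '[{"fingers":85,"delta_pos":[0,0,-10],"angular":[0,0,-0.15]},{"fingers":85,"delta_pos":[0,0,-12],"angular":[0,0,-0.15]},{"fingers":85,"delta_pos":[0,0,-10],"angular":[0,0,-0.15]},{"fingers":85,"delta_pos":[0,0,-10],"angular":[0,0,-0.15]},{"fingers":85,"delta_pos":[0,0,0],"angular":[0,0,-0.15]},{"fingers":85,"delta_pos":[0,0,0],"angular":[0,0,0]},{"fingers":85,"delta_pos":[0,0,0],"angular":[0,0,0]}]'
python3 -c "
from h import *
delta([.565,.218,.255])"
```

```text
clock: 9.8
tcp_pos: [0.4524, -0.3893, 0.2468]
orientation: [-0.001, 0.88, 0.476, -0.0]
wrist_force: [0.2, -0.1, -0.5]
finger_gap: 0.085
t 9.8 tcp [ 0.4524 -0.3893  0.2468] toolx yaw 0.9912 tilt [-0.0015  0.0015] q [-0.845  0.355  0.143  1.361 -0.     1.305] F [ 0.2 -0.1 -0.5] gap 0.085
delta mm [ 569.8 -238.4   -7.5]
```

```bash
python3 -m pendant '[{"fingers":85,"delta_pos":[22,-9,-4],"angular":[0,0,0]},{"fingers":85,"delta_pos":[45,-19,-4],"angular":[0,0,0]},{"fingers":85,"delta_pos":[45,-19,0],"angular":[0,0,0]},{"fingers":85,"delta_pos":[45,-19,0],"angular":[0,0,0]},{"fingers":85,"delta_pos":[45,-19,0],"angular":[0,0,0]},{"fingers":85,"delta_pos":[45,-19,0],"angular":[0,0,0]},{"fingers":85,"delta_pos":[45,-19,0],"angular":[0,0,0]},{"fingers":85,"delta_pos":[45,-19,0],"angular":[0,0,0]},{"fingers":85,"delta_pos":[45,-19,0],"angular":[0,0,0]},{"fingers":85,"delta_pos":[45,-19,0],"angular":[0,0,0]},{"fingers":85,"delta_pos":[40,-17,0],"angular":[0,0,0]},{"fingers":85,"delta_pos":[20,-8,0],"angular":[0,0,0]}]'
python3 -c "
from h import *
delta([.565,.218,.255])"
```

```text
clock: 11.0
tcp_pos: [0.5458, 0.1338, 0.2551]
orientation: [-0.001, 0.879, 0.477, -0.0]
wrist_force: [0.5, -0.8, -0.2]
finger_gap: 0.0851
t 11.0 tcp [0.5458 0.1338 0.2551] toolx yaw 0.995 tilt [-0.0011  0.0005] q [9.700e-02 2.830e-01 6.300e-02 1.352e+00 1.000e-03 2.244e+00] F [ 0.5 -0.8 -0.2] gap 0.0851
delta mm [ 81.1 -29.7   0.2]
```

```bash
python3 -m pendant '[{"fingers":85,"delta_pos":[25,-9.5,0],"angular":[0,0,0]},{"fingers":85,"delta_pos":[37,-14,0],"angular":[0,0,0]},{"fingers":85,"delta_pos":[20,-7.5,0],"angular":[0,0,0]},{"fingers":85,"delta_pos":[0,0,0],"angular":[0,0,0]},{"fingers":85,"delta_pos":[0,0,0],"angular":[0,0,0]}]'
python3 - <<'E'
from h import *
delta([.565,.218,.168])
ax=np.array([.5653,.2180]); print("knob",proj("wrist",[*ax,.205]))
for a in(-1.884,-1.86,-1.91): print("post",a,proj("wrist",[*(ax+.178*np.array([np.cos(a),np.sin(a)])),.072]))
cv2.imwrite("pics/w7.png",env.read_camera("wrist"))
E
```

```text
clock: 11.5
tcp_pos: [0.5643, 0.2161, 0.255]
orientation: [0.0, 0.879, 0.477, -0.001]
wrist_force: [0.8, -0.3, -0.3]
finger_gap: 0.0852
t 11.5 tcp [0.5643 0.2161 0.255 ] toolx yaw 0.9941 tilt [-0.0017 -0.001 ] q [ 2.330e-01  3.690e-01  1.830e-01  1.387e+00 -1.000e-03  2.381e+00] F [ 0.8 -0.3 -0.3] gap 0.0852
delta mm [ 2.1 -0.4 87. ]
knob (np.float64(318.9611035173317), np.float64(257.5271625320182))
post -1.884 (np.float64(368.5931929313848), np.float64(380.53810270163376))
post -1.86 (np.float64(372.9631369061432), np.float64(379.4955276842096))
post -1.91 (np.float64(363.83973908655867), np.float64(381.56505574009725))
```

View pics/w7.png

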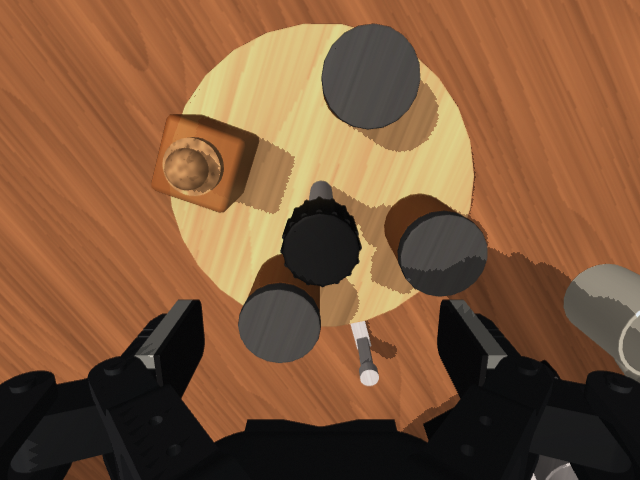

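The wrist view shows:

| Feature | Pixel |
|---|---|
| knob top centre | ≈(320,248) |
| lids | (371,76), (443,253), (280,323) |
| cork ball | (186,169) |
| post top | (369.5,377.5) |

The post matches the −1.884 rad estimate. The knob looks a few mm off, so I'll check the axis again.

```bash
python3 - <<'E'
from h import *
s,R=st();M=R.as_matrix()
L=[ray("wrist",u,v,.124) for u,v in((371,76),(443,253),(280,323))]
k=ray("wrist",320,248,.205); p=ray("wrist",369.5,377.5,.072); b=ray("wrist",186,169,.138)
a=(L[0]+L[2])/2; print("lids",np.round(L,4).tolist(),"mid",a,"knob",k,"post",p,"ball",b)
an=lambda v:np.arctan2(v[1],v[0])
for ax in(a,k,np.array([.5653,.218,0])):
    ph=[an(l-ax) for l in L]; print("ax",ax,"post d",np.hypot(*(p-ax)[:2]),an(p-ax),"ball",an(b-ax),np.mod([ph[0]+np.pi/2,ph[1]+np.pi,ph[2]-np.pi/2],2*np.pi),[np.hypot(*(l-ax)[:2]) for l in L])
E
```

```text
lids [[0.6443, 0.2781, 0.124], [0.6262, 0.1471, 0.124], [0.4951, 0.165, 0.124]] mid [0.56971277 0.22153159 0.124     ] knob [0.56855949 0.22130949 0.205     ] post [0.51284402 0.05032973 0.072     ] ball [0.51299984 0.29506762 0.138     ]
ax [0.56971277 0.22153159 0.124     ] post d 0.1803999196943015 -1.8915028387809851 ball 2.227744633490996 [2.21984967 2.22009346 2.21984967] [np.float64(0.09360441461378323), np.float64(0.09344002406717086), np.float64(0.09360441461378331)]
ax [0.56855949 0.22130949 0.205     ] post d 0.1798285054806985 -1.885805881522052 ball 2.216385842682712 [2.21435467 2.23129865 2.2254697 ] [np.float64(0.09465885953921763), np.float64(0.09396632751328778), np.float64(0.09255286042656624)]
ax [0.5653 0.218  0.    ] post d 0.1756842280407651 -1.8740018441366058 ball 2.167033512217569 [2.22132304 2.28058122 2.21818699] [np.float64(0.09925459556859445), np.float64(0.09346609523138294), np.float64(0.08795446296674277)]
```

The lids give a phase of 2.220 rad with three-way agreement, and the post is at −1.889 rad, so the turn is about +2.177 rad. For the axis I take (0.5675, 0.220), between the two estimates. I go down and grip the knob.

```bash
python3 -m pendant '[{"fingers":75,"delta_pos":[3,0.4,15],"angular":[0,0,0]},{"fingers":75,"delta_pos":[2,0.2,25],"angular":[0,0,0]},{"fingers":75,"delta_pos":[0,0,25],"angular":[0,0,0]},{"fingers":75,"delta_pos":[0,0,17],"angular":[0,0,0]},{"fingers":75,"delta_pos":[0,0,5],"angular":[0,0,0]},{"fingers":75,"delta_pos":[0,0,0],"angular":[0,0,0]},{"fingers":75,"delta_pos":[0,0,0],"angular":[0,0,0]}]' 50
python3 -m pendant '[{"fingers":30,"delta_pos":[0,0,0],"angular":[0,0,0]},{"fingers":30,"delta_pos":[0,0,0],"angular":[0,0,0]},{"fingers":30,"delta_pos":[0,0,0],"angular":[0,0,0]},{"fingers":30,"delta_pos":[0,0,0],"angular":[0,0,0]},{"fingers":30,"delta_pos":[0,0,0],"angular":[0,0,0]},{"fingers":30,"delta_pos":[0,0,0],"angular":[0,0,0]}]' 50
python3 -c "
from h import *
delta([.5675,.22,.168])"
```

```text
clock: 12.25
tcp_pos: [0.5687, 0.2194, 0.1702]
orientation: [0.0, 0.879, 0.477, 0.001]
wrist_force: [0.8, 0.1, -0.8]
finger_gap: 0.075
clock: 12.85
tcp_pos: [0.5674, 0.2208, 0.1703]
orientation: [-0.001, 0.879, 0.477, 0.0]
wrist_force: [-4.4, 1.9, 5.1]
finger_gap: 0.0388
t 12.85 tcp [0.5674 0.2208 0.1703] toolx yaw 0.9955 tilt [-0.0002  0.0017] q [2.390e-01 4.010e-01 2.300e-02 1.192e+00 2.000e-03 2.385e+00] F [-4.4  1.9  5.1] gap 0.0388
delta mm [-0.6  0.5  2.3]
```

```bash
python3 -m pendant '[{"fingers":30,"delta_pos":[0,0,0],"angular":[0,0,-0.05]},{"fingers":30,"delta_pos":[0,0,0],"angular":[0,0,-0.1]},{"fingers":30,"delta_pos":[0,0,0],"angular":[0,0,-0.1]},{"fingers":30,"delta_pos":[0,0,0],"angular":[0,0,-0.1]},{"fingers":30,"delta_pos":[0,0,0],"angular":[0,0,-0.1]},{"fingers":30,"delta_pos":[0,0,0],"angular":[0,0,-0.1]},{"fingers":30,"delta_pos":[0,0,0],"angular":[0,0,-0.1]},{"fingers":30,"delta_pos":[0,0,0],"angular":[0,0,-0.1]},{"fingers":30,"delta_pos":[0,0,0],"angular":[0,0,-0.1]},{"fingers":30,"delta_pos":[0,0,0],"angular":[0,0,-0.1]},{"fingers":30,"delta_pos":[0,0,0],"angular":[0,0,-0.1]},{"fingers":30,"delta_pos":[0,0,0],"angular":[0,0,-0.05]}]' 50
python3 -m pendant '[{"fingers":30,"delta_pos":[0,0,0],"angular":[0,0,-0.05]},{"fingers":30,"delta_pos":[0,0,0],"angular":[0,0,-0.1]},{"fingers":30,"delta_pos":[0,0,0],"angular":[0,0,-0.1]},{"fingers":30,"delta_pos":[0,0,0],"angular":[0,0,-0.1]},{"fingers":30,"delta_pos":[0,0,0],"angular":[0,0,-0.1]},{"fingers":30,"delta_pos":[0,0,0],"angular":[0,0,-0.1]},{"fingers":30,"delta_pos":[0,0,0],"angular":[0,0,-0.1]},{"fingers":30,"delta_pos":[0,0,0],"angular":[0,0,-0.1]},{"fingers":30,"delta_pos":[0,0,0],"angular":[0,0,-0.1]},{"fingers":30,"delta_pos":[0,0,0],"angular":[0,0,-0.1]},{"fingers":30,"delta_pos":[0,0,0],"angular":[0,0,-0.1]},{"fingers":30,"delta_pos":[0,0,0],"angular":[0,0,-0.05]}]' 50
python3 -c "
from h import *
delta([.5675,.22,.168])"
```

```text
clock: 14.05
tcp_pos: [0.5675, 0.2208, 0.1703]
orientation: [-0.0, 0.498, 0.867, 0.001]
wrist_force: [-2.5, 1.7, 6.0]
finger_gap: 0.0389
clock: 15.25
tcp_pos: [0.5676, 0.2208, 0.1704]
orientation: [0.0, -0.029, 1.0, 0.001]
wrist_force: [-3.7, 2.8, 5.3]
finger_gap: 0.0388
t 15.25 tcp [0.5676 0.2208 0.1704] toolx yaw -3.0842 tilt [0.0004 0.001 ] q [2.390e-01 4.010e-01 2.300e-02 1.192e+00 1.000e-03 1.810e-01] F [-3.7  2.8  5.3] gap 0.0388
delta mm [ 0.1 -0.8  2.4]
```

The tool has turned 2.2035 rad (target ≈2.177). I'll take both views and lay out a single check picture.

```bash
python3 - <<'E'
from h import *
for n in("top","wrist"):
    cv2.imwrite(f"pics/{n}9.png",env.read_camera(n))
np.save("wv.npy",env.camera_params("wrist")["view"])
ax=np.array([.567,.22]);
for n in("top","wrist"):
  for lab,a,r,z in(("ball",-1.863,.095,.138),("L",-1.863+np.pi/2,.095,.124),("L",-1.863-np.pi/2,.095,.124),("Lopp",-1.863+np.pi,.095,.124),("post",-1.887,.178,.072),("ax",0,0,.205)):
    print(n,lab,np.round(proj(n,[*(ax+r*np.array([np.cos(a),np.sin(a)])),z]),1))
E
```

```text
top ball [223.9 250.7]
top L [198.5 203.9]
top L [177.6 277.9]
top Lopp [151.4 230.7]
top post [259.2 261.5]
top ax [179.8 239.3]
wrist ball [119.1 205.1]
wrist L [262.2 411. ]
wrist L [392.9  71.5]
wrist Lopp [489.5 320.2]
wrist post [ 34.4 126.8]
wrist ax [319.2 354. ]
```

```bash
python3 - <<'E'
from h import *
w=cv2.imread("pics/wrist9.png")[50:250,0:430]; t=cv2.imread("pics/top9.png")[195:290,140:275]
W=cv2.resize(w,(795,370),interpolation=cv2.INTER_CUBIC); T=cv2.resize(t,(324,228),interpolation=cv2.INTER_CUBIC)
o=np.zeros((598,795,3),np.uint8); o[:370]=W; o[370:,:324]=T
cv2.imwrite("pics/final.png",o)
E
```

```text
(no output)
```

View pics/final.png

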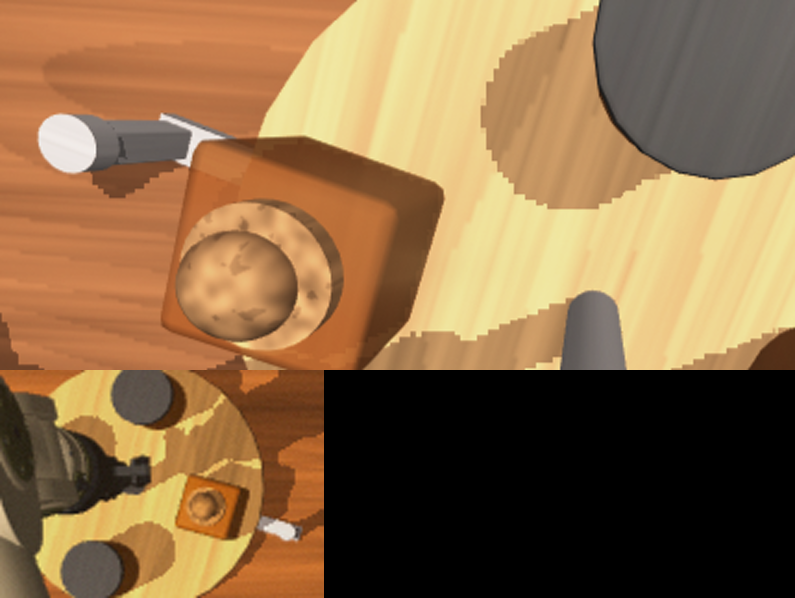

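In the wrist part the ball is at full (127.8,204.4), the post top at (36.5,127.6). In the top part the ball is at (226,251) and the two side lids at (199,205.4) and (178.2,278.6). The jar faces the post; I'll quantify that.

```bash
python3 - <<'E'
from h import *
an=lambda v:np.arctan2(v[1],v[0])
for z in(.130,.138):
    bw=ray("wrist",127.8,204.4,z); bt=ray("top",226,251,z)
    p=ray("wrist",36.5,127.6,.072)
    for ax in([.5655,.218],[.567,.22],[.569,.2214]):
        ax=np.array([*ax,0]); print(z,ax[:2],"wrist ball",round(an(bw-ax),4),round(np.hypot(*(bw-ax)[:2]),4),"post",round(an(p-ax),4),round(np.hypot(*(p-ax)[:2]),4),"top ball",round(an(bt-ax),4),round(np.hypot(*(bt-ax)[:2]),4))
d=ray("top",199,205.4,.124)-ray("top",178.2,278.6,.124); print("lid line phase",an(d)-np.pi/2,np.hypot(*d[:2]))
E
```

```text
0.13 [0.5655 0.218 ] wrist ball -1.8395 0.0922 post -1.8822 0.1744 top ball -1.849 0.0964
0.13 [0.567 0.22 ] wrist ball -1.8492 0.0945 post -1.8868 0.1768 top ball -1.858 0.0987
0.13 [0.569  0.2214] wrist ball -1.8651 0.0964 post -1.895 0.1787 top ball -1.8731 0.1007
0.138 [0.5655 0.218 ] wrist ball -1.8717 0.0891 post -1.8822 0.1744 top ball -1.8475 0.0978
0.138 [0.567 0.22 ] wrist ball -1.8809 0.0914 post -1.8868 0.1768 top ball -1.8564 0.1002
0.138 [0.569  0.2214] wrist ball -1.8967 0.0934 post -1.895 0.1787 top ball -1.8714 0.1021
lid line phase -1.8634794237219552 0.18808026546247614
```

The jar is at about −1.862 rad and the post at about −1.887, so it overshot by 0.025 rad. I turn back by that much and settle.

```bash
python3 -m pendant '[{"fingers":30,"delta_pos":[0,0,0],"angular":[0,0,0.013]},{"fingers":30,"delta_pos":[0,0,0],"angular":[0,0,0.012]},{"fingers":30,"delta_pos":[0,0,0],"angular":[0,0,0]},{"fingers":30,"delta_pos":[0,0,0],"angular":[0,0,0]},{"fingers":30,"delta_pos":[0,0,0],"angular":[0,0,0]},{"fingers":30,"delta_pos":[0,0,0],"angular":[0,0,0]}]' 50
python3 - <<'E'
from h import *
delta([.5675,.22,.168]); print(np.abs(env.get_state()["qvel"]).max())
# stand / cup / mug / bottle unchanged? compare the top view with the first, where it is not covered
a=cv2.imread("pics/top0.png").astype(int);b=env.read_camera("top").astype(int)
for n,(u,v) in dict(mug=(298,168),cup=(340,217),bottle=(414,198),stylus=(433,280)).items():
    print(n,np.abs(a-b)[v-14:v+14,u-14:u+14].mean().round(1))
E
```

```text
clock: 15.95
tcp_pos: [0.5676, 0.2209, 0.1704]
orientation: [0.0, -0.015, 1.0, 0.001]
wrist_force: [-4.8, 2.8, 5.3]
finger_gap: 0.0386
t 15.95 tcp [0.5676 0.2209 0.1704] toolx yaw -3.1123 tilt [0.0004 0.001 ] q [2.390e-01 4.010e-01 2.300e-02 1.192e+00 1.000e-03 2.100e-01] F [-4.8  2.8  5.3] gap 0.0386
delta mm [ 0.1 -0.9  2.4]
0.001146914430992119
mug 8.2
cup 9.2
bottle 2.4
stylus 6.5
```

```bash
python3 -c "
from h import *
print(env.hand_in())"
```

```text
the job is handed in; nothing more can be done
None
```

I did the whole job and handed it in at about 16 s of the 58 s; `hand_in` gives no verdict.

- **Zero button:** I pressed it with the stylus tip. The force rose to about 16 N with almost no further motion, and the picture showed the shaft inside the button hole. I did not look at the button again after lifting off, so its return to the up position is unconfirmed.
- **Stylus:** It is back in the stand and let go. The wrist picture showed the collar flat on the stand's top and the handle upright.
- **Carousel:** I turned it about +2.2 rad by its knob, then 0.025 rad back after pictures showed a small overshoot. By my estimate the jar is now within about 0.01 rad (roughly 1 mm) of the pointer.
- **Hold:** The gripper is still on the knob at 50 N, with a gap of 38.6 mm on the 40 mm knob and the arm still.

**Disagreements:**
- The top and wrist cameras put the carousel axis about 4–5 mm apart, so I used a point in between.
- Depending on camera, ball height and axis used, the ball alone put the jar anywhere from −1.84 to −1.90 rad. The line through the lids gave −1.863, which is what I trusted.

**Bystanders:** The last top-view comparison with the start showed small pixel differences at the mug, cup and stylus, and very little at the bottle. I put these down to arm shadow. I did not confirm their positions separately, but no move came near the mug or bottle and nothing pushed against the cup.

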